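Hang the colour sample panel on the drying stand by its side slot

TASK

Lift the colour sample panel out of its wooden ledge by the wooden grip and hang it on the red-headed pin of the drying stand: slide its open slot sideways over the pin until the pin is at the closed end, then let the panel down so that the pin sits in the notch, and leave it hanging free and upright, painted face toward the pin's red head. Nobody has noted how high the pin is clamped, so find it gently by feel; keep the panel upright all the way, never press it hard against the stand, and leave the other things on the table alone.

Things in the scene. Friction and masses are not known exactly. Their poses are not given: they have to be found in the camera images.
- panel: Colour sample panel, 0.17 to 0.34 kg, mm: wooden board 16 thick (x), 110 wide (y), 74 high, four colour fields on its -x face; above it in the mid plane an aluminium hanger plate 6 thick, y -50 to +30.5, up to z 165, with the slot; a dark wooden grip on top. Origin: centre of its underside, z up. Stands upright in the ledge's groove. Balanced under the notch within 2 mm.
- grip (a point): Where to take the panel: middle of the wooden grip (panel x 0, y 0, z 188), which is 14 thick (x), 44 wide (y), z 165 to 203. Panel axes.
- pocket (a point): Middle of the notch's upper edge (panel x 0, y 0, z 147). The slot is a straight channel, z 125 to 137 (12 high), open at the panel's -y side, closed at y +6.5; at that end the notch, y -6.5 to +6.5, rises from the channel to z 147. The pin belongs under this point.
- lip (a point): Underside of the slot's upper jaw near its free end (panel y -37, z 137). The jaw runs out to y -50, the plate below the channel only to y -22, so between y -50 and -22 there is a gap from the jaw down to the board's top edge at z 74. Come sideways with the pin in this gap, then the jaw can be let down on the pin to feel its height.
- face (a point): Middle of the painted face (panel x -9, y 0, z 37).
- ledge: Fixed wooden block 76 x 130 x 30 with a groove along y, 19 wide and 18 deep (floor at z 12), in which the panel stands. Origin: centre of the underside.
- stand: Fixed drying stand, mm: steel foot 110 x 130 x 14 (x -65 to +45), outer tube 30 square, cap to z 130, in it a square mast 22 thick that telescopes and is clamped (does not yield to light force), ending 12 above the pin's axis. Origin: at the table under the mast's axis, z up; the pin points to -x.
- pin_low (a point): Stand x -32, y 0, z 190, stand axes: middle of the free pin if clamped lowest; the real pin is 0 to 30 higher (not reported). Pin diameter 8 along x; free length 14 between collar (x -25) and red head (x -39), both diameter 18, wider than slot and notch. Hung right, the panel's axes lie along the stand's, its plate between collar and head.
- dropper: Small bystander bottle, 34 x 34 x 102, loose; origin at its underside.
- eraser: Bystander eraser 22 x 50 x 13, loose; origin at its underside.
- charcoal_box: Bystander card box 115 x 60 x 23, loose; origin at its underside.
Mind the look-alikes: they are no part of the job. Leave any green look-alike of the panel alone.

How it is judged:
By the outcome, as a careful person would: the job done as asked, in the order asked, and still so for the second after the job is handed in, with the robot touching nothing.
It also fails if it takes over 48 s, if anything falls off the work surface, if the arm or the gripper's body presses on something with over 40 N, if the wrist force passes 120 N, or if a joint passes its speed limit or range.

ROBOT

A 6-joint arm with a two-finger parallel gripper is mounted at the origin on a cart in front of the work surface, level with it; the furniture and walls round the work are solid. World frame = base frame: x ahead of the robot, y to its left, z up, the work surface at z = 0. Lengths are in mm, angles in rad, forces in N, time in s.
With the tool pointing down it reaches from about 275 to 1000 mm from the base axis. Payload 8.4 kg.
Tool frame: the origin (TCP) lies midway between the tips of the shut fingers; the grasp point (between the pads) lies 19 mm behind it; z points along the fingers, y is the line along which they close (so a half turn about z gives the same grasp; the last joint's range is limited). The gripper opens to 85 mm and grips with 20 to 120 N. Pads are 22 mm wide; open, the fingers measure 114 mm over their backs; the gripper's body (76 mm by 85 mm) begins 54 mm behind the grasp point. The pads swing forward as they close: fully open they stand 13 mm farther back than shut.
Start: joints at [-1.33, 0.353, 1.633, -0, 1.155, -0.002], TCP at [150.262, -606.67, 192.381] pointing down, gripper open.
Joint ranges: [-2.63, 2.63], [-0.92, 2.1], [0.06, 2.66], [-1.3, 4.44], [0, 2.69], [-3.02, 3.02]. Speed limits (rad/s): [2.22, 2.22, 2.79, 3.14, 3.14, 3.14].

INTERFACE

Orientations are given as [roll, pitch, yaw] about the fixed x, y, z axes, in that order (R = Rz(yaw) Ry(pitch) Rx(roll)).
In Python, from station import robot gives the robot as it stands.
- The arm moves only by the tool jog_arm, never from a script. Its argument "increments" is a list of rows, each a list of 7 numbers: the shift along the world's x, y, z each as a share of 0.5 m, from -1 to 1, then the turn, a rotation vector about the world's x, y, z each as a share of 30 degrees, from -1 to 1, then the opening, from -1 (shut) to 1 (fully open). In form: [[tx, ty, tz, wx, wy, wz, jaw], ...]. A call has 1 to 12 rows; each row shifts and turns the commanded pose from where the row before left it; what a row does not reach is not made up. A row lasts 1/10 s, in which the tool goes at most 50 mm and 8.59 degrees, less where a joint would pass 70% of its speed; a pose out of reach is approached as far as the arm can. A call with a number of a shift or a turn outside -1 to 1 is refused whole. A call with a gripper value outside its range is refused whole. The fingers move at their own pace and stop on an object; the grip force is fixed at half the most. Time passes only in rows, so rows that do not move let the fingers close. It gives the time, the measured TCP pose, the force, the opening and the grip force at its end, in the units of the state.
- robot.state(): the state, without advancing time (a new reading comes with each control period).
- robot.camera(name): name is "side" or "top"; returns (picture, depth): 480x640x3 uint8, red, green, blue; 480x640 float32, mm along the optical axis (not along the pixel's ray), 0 where there is no reading.
- robot.camera_model(name): a dict with "mtx" (3x3 intrinsics, pixels), "extrinsics" (4x4, takes a point from camera to world coordinates). Camera axes: x right, y up, looking along -z (the intrinsics and any distortion apply to the point x, -y, -z); pixel columns grow to the right and rows downward; lengths in mm; the calibration is good to about 2 mm. A picture is of the moment at which its call begins. camera_model takes no time and is no camera call.
- robot.hand_in(): hands the job in; it is judged then, once.
Trained networks look in the newest picture that a camera, given by its name, has taken for a name from the list of things; names that differ only in an ending like _2 or _b are one class to them, and where a whole thing is asked for, a point or a joint stands for the part that bears it (a point fixed in the world has none). Each returns a list of dicts, best first, with "score" (0 to 1); they miss things now and then, are a little off and sometimes report something else, mostly with a low value. They report only what shows in the picture. A call takes as long as a camera call. They do not tell look-alikes from the thing itself.
- robot.recognise(camera, query): "centre" ([x, y, z] in mm, in the coordinates of the camera as it stood for that picture, good to about 4 mm: the middle of the surface that is visible of it).
- robot.regions_of(camera, query): "region" (480x640 bool, what is visible of it).
The state is a dict: "clock": time; "qpos": joint angles; "joint_vel": joint speeds; "tau": joint torques, N m; "position": TCP position; "orientation": TCP orientation; "wrist_force": force on the tool from outside, world axes, zero at the start; "moment": the same for the moment, N m; "width": finger opening in mm; "grip_force": force on a finger pad.
Only numpy, scipy, OpenCV 4.12 (cv2) and the standard library are available. Lean on these libraries where they do the work, as an engineer would, in place of code of your own. Each camera call takes 0.05 s, during which the arm holds its last target. There are 200 camera calls.

## Working session

There is one attempt and no reset: what is moved stays moved. The work goes in short steps, Python scripts to look and compute and a tool call to move; the robot and the scene stay as the last step left them, time stands still between calls to the robot, and variables do not carry over. Pictures are saved under pics/ and viewed, at most 10 in all, crops included, and the job is handed in when it is done.

Besides the shell and the picture viewer there is one more tool, called after "Call:" in YAML: its name, and indented under it one key for each argument. jog_arm: Moves the arm, as the interface text tells. Its arguments: {"type":"object","properties":{"increments":{"type":"array","items":{"type":"array","items":{"type":"number"}}}},"required":["increments"]}

```bash
mkdir -p pics; cat > h.py <<'E'
from station import robot
import numpy as np, cv2
def shot(n,f):
    im,d=robot.camera(n); cv2.imwrite(f'pics/{f}.png',im[:,:,::-1]); np.savez(f'{f}.npz',im=im,d=d); return im,d
def cloud(n,d):
    m=robot.camera_model(n); K=m['mtx'];E=np.array(m['extrinsics'])
    v,u=np.mgrid[:480,:640]
    P=np.stack([(u-K[0][2])/K[0][0]*d,-(v-K[1][2])/K[1][1]*d,-d],-1)
    return P@E[:3,:3].T+E[:3,3]
def w(n,p):
    E=np.array(robot.camera_model(n)['extrinsics']); return E[:3,:3]@np.array(p)+E[:3,3]
E
python3 - <<'E'
from h import *
for n in ['side','top']:
    im,d=shot(n,n+'0'); m=robot.camera_model(n); print(n,np.round(m['extrinsics'],2).tolist(),{k:v for k,v in m.items() if k!='extrinsics'})
    for q in ['panel','grip','lip','stand','pin_low','ledge','dropper','eraser','charcoal_box']:
        for r in robot.recognise(n,q)[:3]: print(q,round(r['score'],2),np.round(w(n,r['centre'])))
print(robot.state())
E
```

```text
side [[-1.0, 0.04, -0.06, 469.72], [-0.07, -0.61, 0.79, 985.35], [-0.0, 0.79, 0.61, 910.44], [0.0, 0.0, 0.0, 1.0]] {'mtx': array([[518.68869094,   0.        , 313.15615251],
       [  0.        , 518.68869094, 244.31563836],
       [  0.        ,   0.        ,   1.        ]])}
panel 0.93 [489. 307.  70.]
panel 0.78 [498. 136. 120.]
grip 0.76 [486. 299.  73.]
grip 0.75 [492. 139. 117.]
lip 0.6 [485. 308.  73.]
lip 0.57 [498. 138. 121.]
pin_low 0.91 [ 535. -104.   22.]
ledge 0.69 [512. 131.  31.]
dropper 0.79 [718.  29.  50.]
dropper 0.43 [499. 140. 118.]
eraser 0.63 [ 389. -288.    8.]
charcoal_box 0.9 [363.  -4.  22.]
top [[0.01, 0.98, -0.18, 387.35], [-1.0, 0.01, -0.0, -39.8], [-0.0, 0.18, 0.98, 1073.67], [0.0, 0.0, 0.0, 1.0]] {'mtx': array([[441.85808381,   0.        , 321.45046485],
       [  0.        , 441.85808381, 236.8384584 ],
       [  0.        ,   0.        ,   1.        ]])}
panel 0.8 [489. 286.  80.]
panel 0.6 [493. 118.  82.]
grip 0.78 [495. 120.  84.]
lip 0.83 [493. 121.  82.]
lip 0.79 [485. 283.  76.]
stand 0.55 [ 527. -108.   11.]
pin_low 0.82 [ 525. -109.   14.]
pin_low 0.63 [715.  22.  61.]
ledge 0.57 [487. 114.  30.]
dropper 0.42 [ 526. -108.   14.]
eraser 0.48 [ 395. -291.   16.]
charcoal_box 0.83 [361. -19.  28.]
{'clock': 1.0, 'qpos': array([-1.33041676e+00,  3.52972766e-01,  1.63338791e+00,  1.28093476e-05,
        1.15519883e+00, -2.41053217e-03]), 'joint_vel': array([ 0.00025979,  0.00210012, -0.00109897, -0.00156469, -0.00023657,
        0.00016453]), 'tau': array([ 7.07432682e-04, -6.05177307e+01, -3.42451322e+01, -2.87666453e-04,
        1.37670577e-03,  2.24178086e-05]), 'position': array([ 150.25841697, -606.68240843,  192.40316889]), 'orientation': array([ 3.14155949e+00, -1.16392107e-05,  2.42784927e-01]), 'wrist_force': array([ 0.39972434, -0.45595603, -0.04511178]), 'moment': array([-0.01172307, -0.02768653, -0.01450807]), 'grip_force': 0.0, 'width': 85.41950519219452}
```

View pics/side0.png

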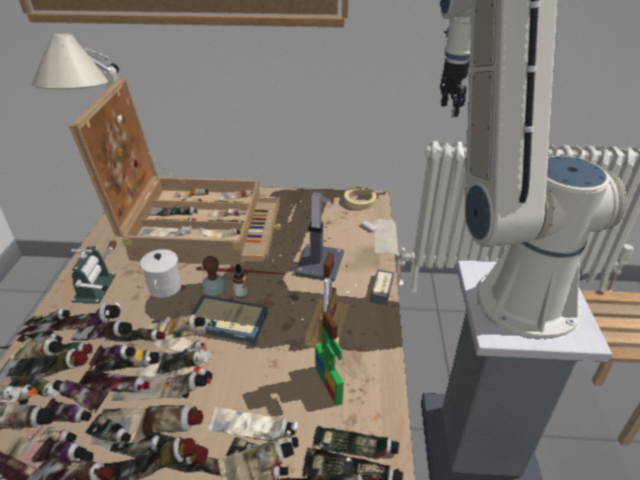

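View pics/top0.png

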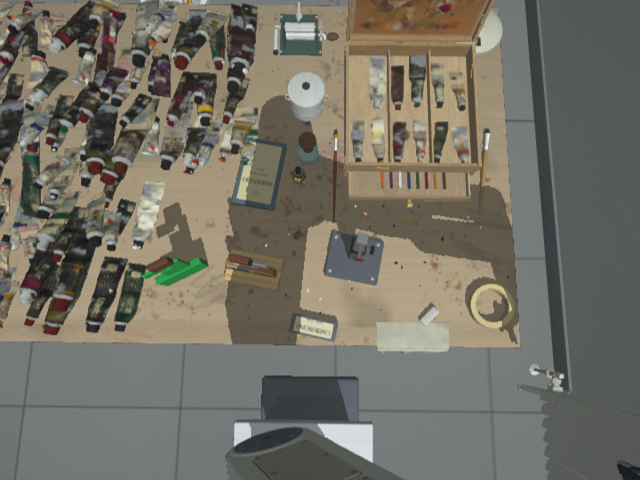

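The side view shows the real panel in its ledge at about (327,300), the green look-alike at (330,365) and the stand at (318,235). In the top view the panel is at (252,265) and the stand at (355,255). Next I measure from the depth.

```bash
python3 - <<'E'
from h import *
S=np.load('side0.npz');T=np.load('top0.npz')
a=cv2.resize(S['im'][180:355,280:400],None,fx=3.4,fy=3.4,interpolation=cv2.INTER_CUBIC)
b=cv2.resize(T['im'][220:300,215:395],(400,178),interpolation=cv2.INTER_CUBIC)
b=np.vstack([b,np.zeros((a.shape[0]-178,400,3),np.uint8)])
b[185:185+400,:200]=cv2.resize(T['im'][225:305,330:370],(200,400))
b[185:185+400,200:]=cv2.resize(T['im'][235:295,225:285],(200,400))[:400]
cv2.imwrite('pics/z.png',np.hstack([a,b])[:,:800,::-1]); 
for n,D in (('side',S),('top',T)):
    C=cloud(n,D['d']); ok=D['d']>0
    print(n)
    for nm,lo,hi in (('panel',(430,50),(560,200)),('stand',(440,-190),(610,-20))):
        m=ok&(C[...,0]>lo[0])&(C[...,0]<hi[0])&(C[...,1]>lo[1])&(C[...,1]<hi[1])
        for z0 in ([0,5],[8,22],[22,35],[60,84],[90,130],[130,170],[170,180],[180,200],[195,207],[207,225],[225,260]):
            p=C[m&(C[...,2]>z0[0])&(C[...,2]<z0[1])]
            if len(p)>3 and z0[0]>5:
                r=cv2.minAreaRect(p[:,:2].astype(np.float32))
                print(nm,z0,len(p),'mean',p.mean(0).round(1),'min',p.min(0).round(),'max',p.max(0).round(),'rect',np.round(r[0],1),np.round(r[1],1),round(r[2],1))
E
```

```text
side
panel [8, 22] 113 mean [503.7 164.5  14.8] min [449.  71.   8.] max [544. 187.  22.] rect [496.8 130.1] [124.2  74. ] 79.0
panel [22, 35] 672 mean [498.8 124.5  28. ] min [450.  55.  22.] max [546. 191.  35.] rect [497.5 126.2] [132.8  76.7] 78.8
panel [60, 84] 136 mean [494.4 129.7  76.5] min [479.  73.  61.] max [514. 180.  84.] rect [495.9 126.4] [110.9  17. ] 77.5
panel [90, 130] 99 mean [497.7 138.6 110.5] min [491. 105.  91.] max [505. 158. 130.] rect [495.8 132.2] [55.3  6.7] 73.2
panel [130, 170] 115 mean [497.1 132.5 148.7] min [486.  83. 130.] max [505. 157. 170.] rect [495.8 120. ] [76.7  6.6] 79.0
panel [170, 180] 30 mean [498.5 138.4 175.1] min [486.  81. 170.] max [506. 156. 180.] rect [492.5 119.3] [77.4 10.5] 73.6
panel [180, 200] 68 mean [496.6 138.3 190.5] min [488. 110. 180.] max [506. 149. 200.] rect [492.9 131.4] [41.8 11.9] 61.5
panel [195, 207] 45 mean [496.8 139.5 200.9] min [488. 110. 195.] max [506. 149. 207.] rect [492.5 131.1] [40.5 13.2] 60.2
panel [207, 225] 98 mean [497.1 128.2 212.2] min [488. 103. 207.] max [506. 151. 217.] rect [497.  126.2] [48
[... 2800 characters left out ...]
 538.3 -125.4] [52.4 31.5] 75.0
stand [130, 170] 26 mean [ 539.8 -105.9  141.6] min [ 530. -110.  130.] max [ 559. -101.  166.] rect [ 544.8 -105.3] [ 8.7 28.8] 89.8
stand [180, 200] 7 mean [ 538.4 -106.3  187.2] min [ 531. -108.  180.] max [ 549. -105.  193.] rect [ 540.2 -106.4] [ 1.8 17.9] 87.9
stand [195, 207] 5 mean [ 528.  -109.   203.8] min [ 500. -118.  202.] max [ 552. -106.  205.] rect [ 525.5 -112.2] [11.8 52.1] 89.8
stand [207, 225] 238 mean [ 527.9 -114.5  219.1] min [ 498. -128.  207.] max [ 552. -101.  225.] rect [ 525.  -114.5] [21.6 54.5] 80.5
stand [225, 260] 13 mean [ 538.3 -118.4  225.6] min [ 530. -128.  225.] max [ 546. -108.  226.] rect [ 538.2 -118.9] [14.8 16.9] 63.7
```

View pics/z.png

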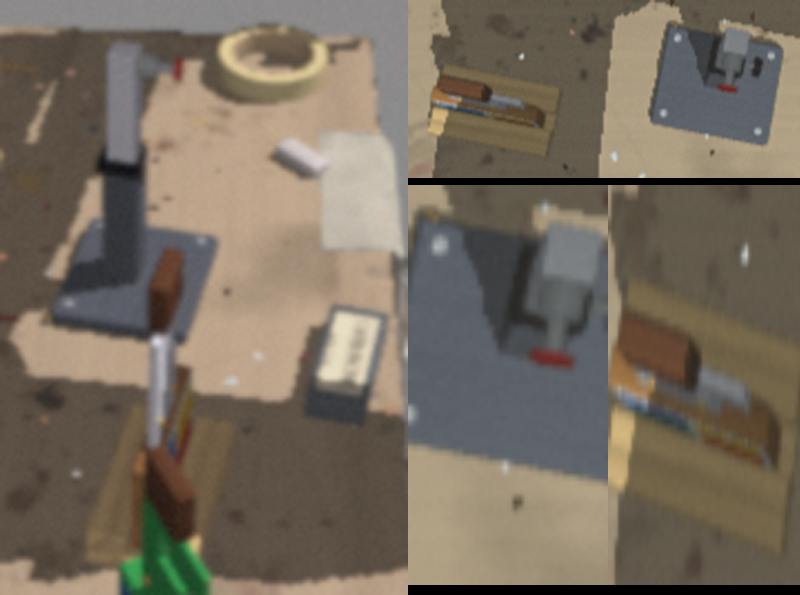

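Call:
jog_arm:
  increments:
    - [0.0386, 0.0813, 0.025, 0, 0, 0.12, 1]
    - [0.0386, 0.0813, 0.025, 0, 0, 0.12, 1]
    - [0.0386, 0.0813, 0.025, 0, 0, 0.12, 1]
    - [0.0386, 0.0813, 0.025, 0, 0, 0.12, 1]
    - [0.0386, 0.0813, 0.025, 0, 0, 0.12, 1]
    - [0.0386, 0.0813, 0.025, 0, 0, 0.12, 1]
    - [0.0386, 0.0813, 0.025, 0, 0, 0.12, 1]
    - [0.0386, 0.0813, 0.025, 0, 0, 0.12, 1]
    - [0.0386, 0.0813, 0, 0, 0, 0.12, 1]

```text
clock: 1.9
position: [325.1, -239.8, 294.3]
orientation: [3.138, -0.001, 0.81]
wrist_force: [2.0, -0.2, -0.1]
width: 85.4
grip_force: 0.0
```

Call:
jog_arm:
  increments:
    - [0.0386, 0.0813, 0, 0, 0, 0.12, 1]
    - [0.0386, 0.0813, 0, 0, 0, 0.12, 1]
    - [0.0386, 0.0813, 0, 0, 0, 0.12, 1]
    - [0.0386, 0.0813, 0, 0, 0, 0.12, 1]
    - [0.0386, 0.0813, 0, 0, 0, 0.12, 1]
    - [0.0386, 0.0813, 0, 0, 0, 0.12, 1]
    - [0.0386, 0.0813, 0, 0, 0, 0.12, 1]
    - [0.0386, 0.0813, 0, 0, 0, 0.12, 1]
    - [0.0386, 0.0813, 0, 0, 0, 0.12, 1]
    - [0, 0, 0, 0, 0, 0, 1]
    - [0, 0, 0, 0, 0, 0, 1]

```text
clock: 3.0
position: [497.5, 125.7, 292.0]
orientation: [-3.141, 0.001, 1.376]
wrist_force: [0.2, -0.0, -0.2]
width: 85.0
grip_force: 0.0
```

Call:
jog_arm:
  increments:
    - [0, 0, -0.05, 0, 0, 0, 1]
    - [0, 0, -0.05, 0, 0, 0, 1]
    - [0, 0, -0.05, 0, 0, 0, 1]
    - [0, 0, -0.04, 0, 0, 0, 1]
    - [0, 0, -0.02, 0, 0, 0, 1]
    - [0, 0, -0.012, 0, 0, 0, 1]
    - [0, 0, 0, 0, 0, 0, 1]
    - [0, 0, 0, 0, 0, 0, 1]

```text
clock: 3.8
position: [498.2, 124.9, 182.3]
orientation: [3.14, -0.0, 1.373]
wrist_force: [-0.2, -0.1, -0.9]
width: 85.7
grip_force: 0.0
```

```bash
python3 - <<'E'
from h import *
im,d=shot('side','s1'); im2,_=shot('top','t1')
a=cv2.resize(im[200:350,260:400],(560,600)); b=cv2.resize(im2[220:300,225:285],(240,320))
b=np.vstack([b,np.zeros((280,240,3),np.uint8)])
cv2.imwrite('pics/z1.png',np.hstack([a,b])[:,:,::-1])
print(robot.state()['wrist_force'])
E
```

```text
[-0.61045451  0.23739914 -0.86902542]
```

View pics/z1.png

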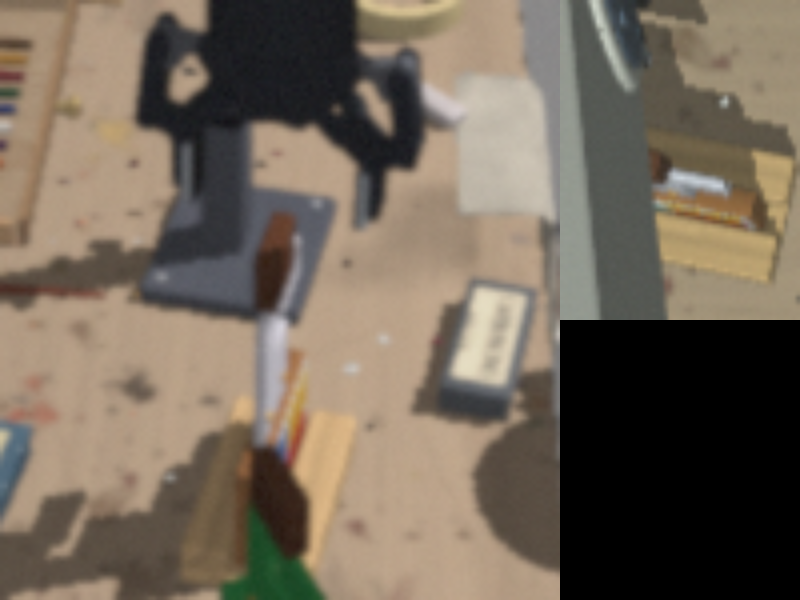

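```bash
python3 - <<'E'
from h import *
S=np.load('s1.npz');C=cloud('side',S['d'])
for u,v in ((351,256),(351,252),(351,247),(307,249),(306,244),(328,258),(330,265)): print(u,v,C[v,u].round(),S['im'][v,u])
m=robot.camera_model('side');E=np.linalg.inv(m['extrinsics']);K=m['mtx']
for p in ((498,125,182),(498,125,215),(498,125,200),(540,117,195),(456,133,195)):
    c=E[:3,:3]@p+E[:3,3]; print(p,K[0][2]+K[0][0]*c[0]/-c[2],K[1][2]+K[1][1]*-c[1]/-c[2])
C2=C[(S['d']>0)&(C[...,2]>150)&(C[...,0]>440)&(C[...,0]<560)&(C[...,1]>60)&(C[...,1]<180)]
for lo in range(150,290,15):
  p=C2[(C2[:,2]>=lo)&(C2[:,2]<lo+15)]
  if len(p): print(lo,len(p),p.min(0).round(),p.max(0).round())
print(robot.state()['position'],robot.state()['width'])
E
```

```text
351 256 [450. 144. 238.] [143 134 127]
351 252 [451. 147. 251.] [82 84 89]
351 247 [451. 146. 263.] [87 89 94]
307 249 [543. 126. 237.] [81 82 88]
306 244 [545. 129. 253.] [ 94  97 100]
328 258 [499. 118. 209.] [101  66  48]
330 265 [494. 140. 208.] [63 42 30]
(498, 125, 182) 328.0768949115107 269.73298300951893
(498, 125, 215) 328.29735587818817 257.9048896233634
(498, 125, 200) 328.19616265558926 263.3340724169664
(540, 117, 195) 309.00444571119993 261.9828519646368
(456, 133, 195) 347.62082802464425 268.3145137315093
150 44 [486.  82. 150.] [505. 157. 165.]
165 41 [486.  78. 165.] [506. 157. 180.]
180 52 [488. 110. 181.] [506. 149. 195.]
195 54 [488. 111. 195.] [506. 150. 210.]
210 86 [488. 104. 210.] [506. 150. 216.]
225 20 [448. 105. 234.] [548. 146. 240.]
240 94 [440. 106. 240.] [552. 147. 255.]
255 98 [441. 105. 255.] [552. 147. 270.]
270 127 [440.  99. 270.] [560. 149. 285.]
285 253 [440. 100. 285.] [559. 151. 300.]
[498.26449529 125.12505409 182.31212374] 85.36015843367467
```

```bash
python3 - <<'E'
from h import *
im,d=shot('side','s2');C=cloud('side',d)
C2=C[(d>0)&(C[...,2]>150)&(C[...,0]>430)&(C[...,0]<560)&(C[...,1]>60)&(C[...,1]<180)]
for lo in range(150,290,15):
  p=C2[(C2[:,2]>=lo)&(C2[:,2]<lo+15)]
  if len(p): print(lo,len(p),p.min(0).round(),p.max(0).round())
s=robot.state();print(s['clock'],s['position'],s['width'])
cv2.imwrite('pics/z2.png',cv2.resize(im[200:350,260:400],(560,600))[:,:,::-1])
E
```

```text
150 45 [486.  82. 150.] [505. 158. 165.]
165 39 [486.  81. 166.] [506. 157. 180.]
180 50 [488. 113. 180.] [506. 149. 195.]
195 56 [488. 105. 195.] [506. 150. 210.]
210 86 [488. 104. 210.] [506. 147. 217.]
225 23 [446. 106. 235.] [548. 146. 240.]
240 93 [441. 104. 240.] [552. 147. 255.]
255 92 [441. 104. 255.] [552. 148. 270.]
270 147 [430. 102. 270.] [560. 155. 285.]
285 279 [430. 103. 285.] [559. 152. 300.]
3.95 [498.23024568 125.12485041 182.23526018] 85.31688492931525
```

View pics/z2.png

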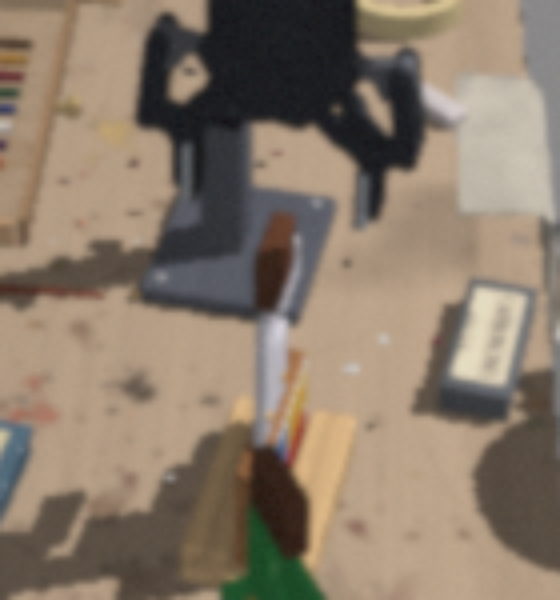

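The side view shows the fingers at crop (185,200) and (365,228). They straddle the grip at (277,260) but look about 40 mm higher than the reported TCP. I check that against the top view.

```bash
python3 - <<'E'
from h import *
S=np.load('t1.npz');T0=np.load('top0.npz');C=cloud('top',S['d'])
cv2.imwrite('pics/z3.png',cv2.resize(S['im'][180:360,180:420],(800,600))[:,:,::-1])
m=(S['d']>0)&(C[...,2]>150)&(C[...,0]>400)&(C[...,0]<600)&(C[...,1]>20)&(C[...,1]<220)
P=C[m]
for lo in range(150,420,20):
  p=P[(P[:,2]>=lo)&(P[:,2]<lo+20)]
  if len(p): print(lo,len(p),p.min(0).round(),p.max(0).round())
S=np.load('s2.npz');C=cloud('side',S['d'])
m=(S['d']>0)&(C[...,2]>230)&(C[...,0]>400)&(C[...,0]<600)&(C[...,1]>20)&(C[...,1]<220)
P=C[m]; print('side')
for lo in range(225,420,20):
  p=P[(P[:,2]>=lo)&(P[:,2]<lo+20)]
  if len(p): print(lo,len(p),p.min(0).round(),p.max(0).round())
E
```

```text
150 16 [487.  76. 151.] [493. 108. 167.]
170 54 [487.  76. 170.] [499. 111. 188.]
190 15 [489. 103. 192.] [501. 108. 209.]
210 17 [490. 103. 211.] [502. 109. 218.]
230 7 [538. 105. 239.] [551. 108. 250.]
250 2 [542. 105. 255.] [543. 105. 258.]
270 12 [544.  98. 276.] [567. 104. 290.]
290 21 [428.  99. 290.] [567. 151. 309.]
310 14 [431. 100. 310.] [566. 149. 329.]
330 49 [433. 140. 330.] [445. 151. 341.]
410 24 [458. 121. 411.] [463. 146. 430.]
side
225 47 [442. 106. 235.] [552. 147. 245.]
245 130 [441. 104. 245.] [552. 148. 265.]
265 196 [422. 102. 265.] [570. 155. 285.]
285 462 [422. 103. 285.] [570. 153. 305.]
305 452 [425. 111. 305.] [567. 152. 325.]
325 464 [427. 102. 325.] [565. 153. 344.]
345 261 [459. 129. 345.] [531. 165. 365.]
365 328 [460. 133. 365.] [531. 165. 385.]
385 364 [459. 123. 385.] [532. 165. 403.]
405 335 [456. 123. 406.] [535. 169. 425.]
```

View pics/z3.png

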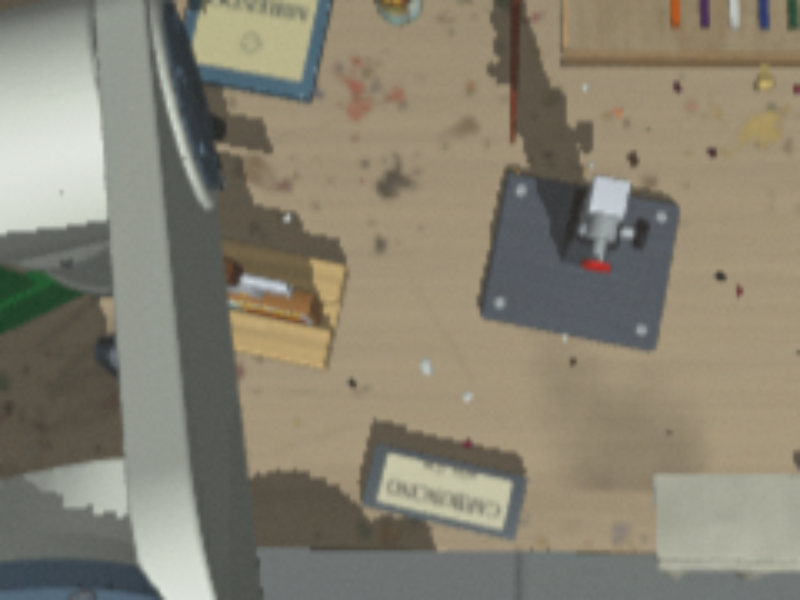

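The top view agrees with the side view: the open tips sit at z≈236, not 195. I half-close here, clear of the grip, to see how far the tips swing forward.

Call:
jog_arm:
  increments:
    - [0, 0, 0, 0, 0, 0, -0.3]
    - [0, 0, 0, 0, 0, 0, -0.3]
    - [0, 0, 0, 0, 0, 0, -0.3]
    - [0, 0, 0, 0, 0, 0, -0.3]
    - [0, 0, 0, 0, 0, 0, -0.3]
    - [0, 0, 0, 0, 0, 0, -0.3]

```text
clock: 4.55
position: [497.6, 125.0, 181.4]
orientation: [-3.142, 0.0, 1.374]
wrist_force: [-0.5, -0.5, 0.1]
width: 30.0
grip_force: 0.0
```

```bash
python3 - <<'E'
from h import *
im,d=shot('side','s3');C=cloud('side',d)
cv2.imwrite('pics/z4.png',cv2.resize(im[200:350,260:400],(560,600))[:,:,::-1])
P=C[(d>0)&(C[...,2]>150)&(C[...,0]>440)&(C[...,0]<560)&(C[...,1]>60)&(C[...,1]<180)]
for lo in range(180,270,10):
  p=P[(P[:,2]>=lo)&(P[:,2]<lo+10)]
  if len(p): print(lo,len(p),p.min(0).round(),p.max(0).round())
print(robot.state()['wrist_force'])
E
```

```text
180 34 [488. 112. 180.] [506. 148. 190.]
190 35 [488. 113. 190.] [506. 150. 200.]
200 38 [488. 112. 200.] [506. 149. 210.]
210 88 [488. 102. 210.] [512. 148. 220.]
220 34 [471. 116. 221.] [522. 141. 230.]
230 61 [467. 118. 230.] [524. 143. 240.]
240 59 [467. 118. 240.] [524. 143. 250.]
250 53 [468. 113. 250.] [524. 142. 260.]
260 97 [452. 112. 260.] [543. 146. 270.]
[-0.39440389  0.37817533  0.3475949 ]
```

View pics/z4.png

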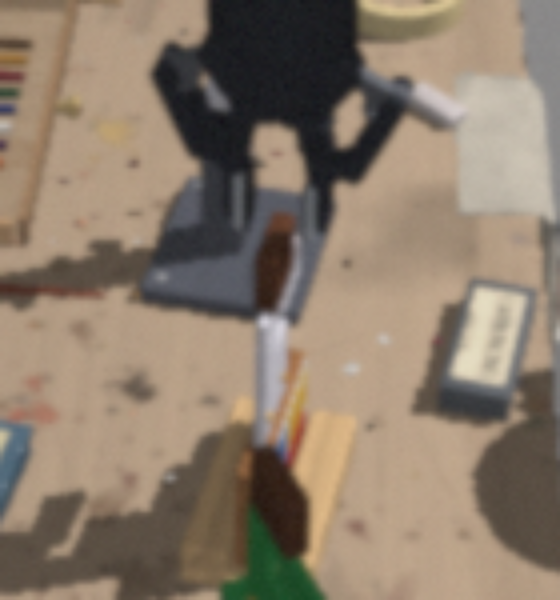

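At 30 mm opening the tips are at z≈220 (crop (240,225) and (315,228)), so the swing is as specified and the real tool sits about 39 mm above the reported one. I descend 39 mm with the jaws partly open.

Call:
jog_arm:
  increments:
    - [0, 0, 0, 0, 0, 0, 0.1]
    - [0, 0, -0.016, 0, 0, 0, 0.1]
    - [0, 0, -0.016, 0, 0, 0, 0.1]
    - [0, 0, -0.016, 0, 0, 0, 0.1]
    - [0, 0, -0.016, 0, 0, 0, 0.1]
    - [0, 0, -0.014, 0, 0, 0, 0.1]
    - [0, 0, 0, 0, 0, 0, 0.1]
    - [0, 0, 0, 0, 0, 0, 0.1]

```text
clock: 5.4
position: [497.6, 125.0, 142.2]
orientation: [-3.141, 0.0, 1.374]
wrist_force: [-0.5, -0.6, -1.1]
width: 46.9
grip_force: 0.0
```

Call:
jog_arm:
  increments:
    - [0, 0, 0, 0, 0, 0, -0.4]
    - [0, 0, 0, 0, 0, 0, -0.5]
    - [0, 0, 0, 0, 0, 0, -0.6]
    - [0, 0, 0, 0, 0, 0, -1]
    - [0, 0, 0, 0, 0, 0, -1]
    - [0, 0, 0, 0, 0, 0, -1]
    - [0, 0, 0, 0, 0, 0, -1]
    - [0, 0, 0, 0, 0, 0, -1]

```text
clock: 6.2
position: [498.1, 125.1, 142.8]
orientation: [3.141, -0.0, 1.374]
wrist_force: [1.9, 0.5, 5.7]
width: 13.4
grip_force: 59.4
```

Call:
jog_arm:
  increments:
    - [0, 0, 0.01, 0, 0, 0, -1]
    - [0, 0, 0.02, 0, 0, 0, -1]
    - [0, 0, 0.03, 0, 0, 0, -1]
    - [0, 0, 0.04, 0, 0, 0, -1]
    - [0, 0, 0.04, 0, 0, 0, -1]
    - [0, 0, 0.03, 0, 0, 0, -1]
    - [0, 0, 0.01, 0, 0, 0, -1]
    - [0, 0, 0, 0, 0, 0, -1]
    - [0, 0, 0, 0, 0, 0, -1]

```text
clock: 7.1
position: [497.0, 124.9, 231.6]
orientation: [-3.14, 0.001, 1.374]
wrist_force: [-0.5, 0.1, -3.5]
width: 13.0
grip_force: 58.8
```

Call:
jog_arm:
  increments:
    - [0.002, -0.014, 0, 0, 0, 0.004, -1]
    - [0.004, -0.03, 0, 0, 0, 0.004, -1]
    - [0.006, -0.04, 0, 0, 0, 0.004, -1]
    - [0.006, -0.04, 0, 0, 0, 0.004, -1]
    - [0.006, -0.04, 0, 0, 0, 0.004, -1]
    - [0.006, -0.04, 0, 0, 0, 0.004, -1]
    - [0.006, -0.04, 0, 0, 0, 0.004, -1]
    - [0.005, -0.04, 0, 0, 0, 0.004, -1]
    - [0.004, -0.03, 0, 0, 0, 0, -1]
    - [0.001, -0.01, 0, 0, 0, 0, -1]
    - [0, 0, 0, 0, 0, 0, -1]
    - [0, 0, 0, 0, 0, 0, -1]

```text
clock: 8.3
position: [520.5, -36.5, 232.2]
orientation: [-3.141, -0.0, 1.39]
wrist_force: [0.3, 0.7, -3.1]
width: 12.8
grip_force: 58.8
```

```bash
python3 - <<'E'
from h import *
outs=[]
for n in ('side','top'):
    im,d=shot(n,n+'5'); C=cloud(n,d)
    m=(d>0)&(C[...,0]>470)&(C[...,0]<570)&(C[...,1]>-98)&(C[...,1]<30)
    P=C[m]; print(n)
    for lo,hi in ((95,105),(105,160),(160,172),(180,225),(225,245),(245,262),(262,272)):
        p=P[(P[:,2]>=lo)&(P[:,2]<hi)]
        if len(p)>5:
            r=cv2.minAreaRect(p[:,:2].astype(np.float32)); print(lo,len(p),p.min(0).round(),p.max(0).round(),np.round(r[0],1),np.round(r[1],1),round(r[2],1))
    # stand parts
    m=(d>0)&(C[...,0]>480)&(C[...,0]<570)&(C[...,1]<-95)&(C[...,1]>-150)&(C[...,2]>200)
    p=C[m]
    if len(p): r=cv2.minAreaRect(p[:,:2].astype(np.float32)); print('stand',len(p),p.min(0).round(),p.max(0).round(),np.round(r[0],1),np.round(r[1],1),round(r[2],1))
    R=im.astype(int); red=m&(R[...,0]>120)&(R[...,0]>2*R[...,1])
    if red.any(): print('red',red.sum(),C[red].min(0).round(),C[red].mean(0).round(1),C[red].max(0).round())
    outs.append(im)
a=cv2.resize(outs[0][180:330,270:370],(400,600),interpolation=cv2.INTER_CUBIC);b=cv2.resize(outs[1][200:320,290:370],(400,600),interpolation=cv2.INTER_CUBIC)
cv2.imwrite('pics/z5.png',np.hstack([a,b])[:,:,::-1])
E
```

```text
side
95 11 [503. -73.  99.] [531.  17. 105.] [512.5 -26.8] [94.1 10.3] 72.6
105 278 [501. -97. 105.] [544.  23. 160.] [518.  -38.4] [ 40.7 121.1] 5.0
160 89 [502. -85. 160.] [534.  21. 172.] [518.5 -32.5] [106.7  17.5] 79.3
180 113 [512. -61. 180.] [526.  -3. 224.] [518.2 -32.3] [59.5  6.8] 79.3
225 53 [508. -79. 226.] [526.  -4. 245.] [517.1 -41.7] [75.9  5.9] 79.8
245 38 [510. -65. 245.] [526.  -5. 262.] [518.2 -35. ] [61.8  6.2] 78.7
262 25 [506. -29. 262.] [526.  -6. 272.] [519.1 -19.6] [30.6  9.9] 55.7
stand 104 [ 496. -124.  200.] [552. -96. 669.] [ 523.6 -108.4] [26.7 54.7] 83.2
red 5 [ 499. -111.  208.] [ 499.  -104.8  214.4] [ 499. -101.  217.]
top
105 109 [503. -88. 107.] [523.  18. 159.] [512.5 -34.8] [107.8   2.3] 79.9
160 51 [504. -88. 161.] [533.  17. 172.] [517.9 -35.3] [109.1  15.3] 81.6
180 12 [514. -57. 181.] [523.  -6. 223.] [517.8 -31.3] [51.8  2.3] 80.2
225 9 [510. -82. 236.] [514. -60. 243.] [511.5 -70.9] [23.1  0.6] 78.9
245 17 [509. -84. 245.] [513. -63. 261.] [511.1 -73.5] [21.5  0.8] 79.2
262 35 [510. -85. 263.] [517. -65. 268.] [513.7 -74.8] [20.3  6. ] 82.4
stand 221 [ 496. -103.  212.] [561. -95. 671.] [528.6 -99. ] [ 7.8 64.4] 89.9
```

View pics/z5.png

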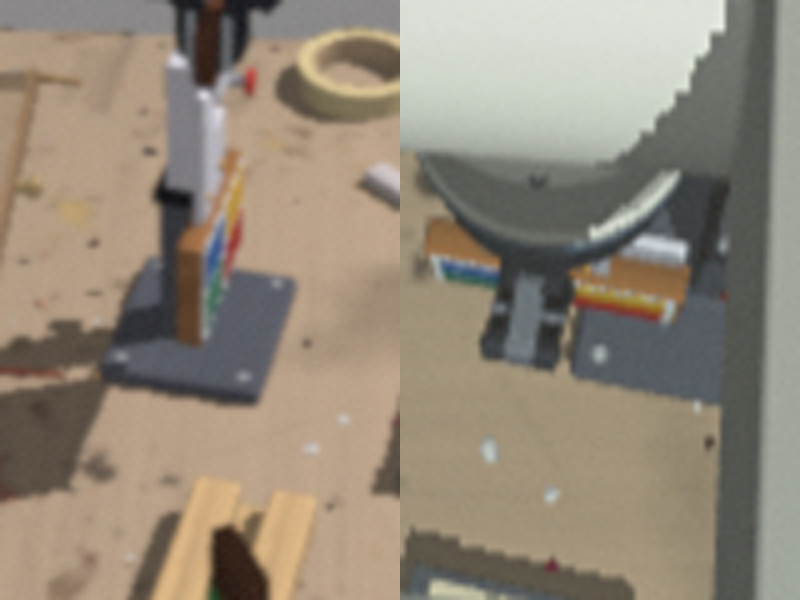

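The panel is held upright at yaw ≈ -10.4°. Both views put the plate about 2 mm too far toward the head (plate top at crop (650,245) in the top view, head at (250,80) in the side view). I correct that and bring the pin into the gap.

Call:
jog_arm:
  increments:
    - [0.004, -0.0007, 0, 0, 0, 0, -1]
    - [-0.0011, -0.006, 0, 0, 0, 0, -1]
    - [-0.0018, -0.01, 0, 0, 0, 0, -1]
    - [-0.0023, -0.0128, 0, 0, 0, 0, -1]
    - [-0.0023, -0.0128, 0, 0, 0, 0, -1]
    - [-0.0023, -0.0128, 0, 0, 0, 0, -1]
    - [-0.0023, -0.0128, 0, 0, 0, 0, -1]
    - [-0.0018, -0.01, 0, 0, 0, 0, -1]
    - [0, 0, 0, 0, 0, 0, -1]
    - [0, 0, 0, 0, 0, 0, -1]

```text
clock: 9.4
position: [515.7, -76.0, 232.4]
orientation: [3.142, -0.0, 1.39]
wrist_force: [0.7, 0.8, -2.0]
width: 13.1
grip_force: 58.8
```

Call:
jog_arm:
  increments:
    - [0, 0, -0.008, 0, 0, 0, -1]
    - [0, 0, -0.008, 0, 0, 0, -1]
    - [0, 0, -0.008, 0, 0, 0, -1]
    - [0, 0, -0.004, 0, 0, 0, -1]
    - [0, 0, 0, 0, 0, 0, -1]
    - [0, 0, 0, 0, 0, 0, -1]

```text
clock: 10.0
position: [515.7, -75.9, 218.4]
orientation: [-3.142, -0.0, 1.391]
wrist_force: [0.4, -0.5, -2.4]
width: 13.2
grip_force: 58.8
```

Call:
jog_arm:
  increments:
    - [0, 0, -0.002, 0, 0, 0, -1]
    - [0, 0, -0.002, 0, 0, 0, -1]
    - [0, 0, 0, 0, 0, 0, -1]
    - [0, 0, 0, 0, 0, 0, -1]

```text
clock: 10.4
position: [515.7, -75.9, 216.4]
orientation: [3.142, -0.0, 1.39]
wrist_force: [-0.4, 0.7, -2.9]
width: 13.3
grip_force: 58.8
```

Call:
jog_arm:
  increments:
    - [0, 0, -0.002, 0, 0, 0, -1]
    - [0, 0, -0.002, 0, 0, 0, -1]
    - [0, 0, 0, 0, 0, 0, -1]
    - [0, 0, 0, 0, 0, 0, -1]

```text
clock: 10.8
position: [515.7, -75.9, 214.3]
orientation: [-3.141, 0.0, 1.391]
wrist_force: [0.5, 0.3, -1.6]
width: 13.4
grip_force: 58.8
```

Call:
jog_arm:
  increments:
    - [0, 0, -0.002, 0, 0, 0, -1]
    - [0, 0, 0, 0, 0, 0, -1]
    - [0, 0, 0, 0, 0, 0, -1]

```text
clock: 11.1
position: [515.7, -75.9, 213.4]
orientation: [-3.142, -0.0, 1.391]
wrist_force: [0.3, -0.2, -2.7]
width: 13.2
grip_force: 58.8
```

Call:
jog_arm:
  increments:
    - [0, 0, -0.002, 0, 0, 0, -1]
    - [0, 0, 0, 0, 0, 0, -1]
    - [0, 0, 0, 0, 0, 0, -1]

```text
clock: 11.4
position: [515.7, -75.9, 212.3]
orientation: [-3.141, -0.0, 1.391]
wrist_force: [0.6, 0.1, -2.0]
width: 12.8
grip_force: 58.8
```

Call:
jog_arm:
  increments:
    - [0, 0, -0.002, 0, 0, 0, -1]
    - [0, 0, 0, 0, 0, 0, -1]
    - [0, 0, 0, 0, 0, 0, -1]

```text
clock: 11.7
position: [515.6, -75.9, 211.3]
orientation: [-3.141, 0.0, 1.39]
wrist_force: [-0.6, -0.3, -2.0]
width: 13.4
grip_force: 58.8
```

Call:
jog_arm:
  increments:
    - [0, 0, -0.002, 0, 0, 0, -1]
    - [0, 0, 0, 0, 0, 0, -1]
    - [0, 0, 0, 0, 0, 0, -1]

```text
clock: 12.0
position: [515.7, -75.9, 210.4]
orientation: [-3.142, 0.0, 1.391]
wrist_force: [0.6, 0.2, -2.4]
width: 13.3
grip_force: 58.8
```

Call:
jog_arm:
  increments:
    - [0, 0, -0.002, 0, 0, 0, -1]
    - [0, 0, 0, 0, 0, 0, -1]
    - [0, 0, 0, 0, 0, 0, -1]

```text
clock: 12.3
position: [515.7, -75.9, 209.4]
orientation: [3.142, -0.0, 1.391]
wrist_force: [0.7, -0.5, -3.6]
width: 13.1
grip_force: 58.8
```

Call:
jog_arm:
  increments:
    - [0, 0, -0.002, 0, 0, 0, -1]
    - [0, 0, 0, 0, 0, 0, -1]
    - [0, 0, 0, 0, 0, 0, -1]

```text
clock: 12.6
position: [515.9, -75.8, 208.9]
orientation: [3.141, -0.0, 1.391]
wrist_force: [-1.8, 2.8, 5.5]
width: 13.1
grip_force: 60.0
```

Contact at reported z≈209.2. I raise 2 mm to centre the pin in the channel, then slide.

Call:
jog_arm:
  increments:
    - [0, 0, 0.0054, 0, 0, 0, -1]
    - [0, 0, 0, 0, 0, 0, -1]
    - [-0.0009, -0.0049, 0, 0, 0, 0, -1]
    - [-0.0018, -0.0098, 0, 0, 0, 0, -1]
    - [-0.0018, -0.0098, 0, 0, 0, 0, -1]
    - [-0.0009, -0.0049, 0, 0, 0, 0, -1]
    - [0, 0, 0, 0, 0, 0, -1]
    - [0, 0, 0, 0, 0, 0, -1]

```text
clock: 13.4
position: [513.0, -90.7, 211.1]
orientation: [-3.142, -0.0, 1.39]
wrist_force: [-0.1, 0.1, -2.0]
width: 12.9
grip_force: 58.8
```

Call:
jog_arm:
  increments:
    - [-0.0009, -0.0049, 0, 0, 0, 0, -1]
    - [-0.0014, -0.0078, 0, 0, 0, 0, -1]
    - [-0.0014, -0.0078, 0, 0, 0, 0, -1]
    - [-0.0009, -0.0049, 0, 0, 0, 0, -1]
    - [-0.0009, -0.0049, 0, 0, 0, 0, -1]
    - [0, 0, 0, 0, 0, 0, -1]
    - [0, 0, 0, 0, 0, 0, -1]

```text
clock: 14.1
position: [510.2, -105.8, 211.1]
orientation: [-3.142, -0.0, 1.39]
wrist_force: [-0.2, -0.3, -1.9]
width: 13.3
grip_force: 58.8
```

Call:
jog_arm:
  increments:
    - [-0.0009, -0.0049, 0, 0, 0, 0, -1]
    - [-0.0009, -0.0049, 0, 0, 0, 0, -1]
    - [-0.0004, -0.002, 0, 0, 0, 0, -1]
    - [0, 0, 0, 0, 0, 0, -1]
    - [0, 0, 0, 0, 0, 0, -1]

```text
clock: 14.6
position: [509.2, -111.7, 211.1]
orientation: [-3.142, -0.0, 1.39]
wrist_force: [0.2, 0.1, -2.8]
width: 12.9
grip_force: 58.8
```

Call:
jog_arm:
  increments:
    - [-0.0004, -0.002, 0, 0, 0, 0, -1]
    - [0, 0, 0, 0, 0, 0, -1]
    - [0, 0, 0, 0, 0, 0, -1]

```text
clock: 14.9
position: [508.9, -112.7, 211.1]
orientation: [-3.142, -0.0, 1.391]
wrist_force: [-0.0, -0.3, -3.1]
width: 13.3
grip_force: 58.8
```

Call:
jog_arm:
  increments:
    - [-0.0004, -0.002, 0, 0, 0, 0, -1]
    - [0, 0, 0, 0, 0, 0, -1]
    - [0, 0, 0, 0, 0, 0, -1]

```text
clock: 15.2
position: [508.7, -113.7, 211.1]
orientation: [-3.142, 0.0, 1.39]
wrist_force: [-0.3, 0.3, -2.0]
width: 12.9
grip_force: 58.8
```

Call:
jog_arm:
  increments:
    - [-0.0004, -0.002, 0, 0, 0, 0, -1]
    - [0, 0, 0, 0, 0, 0, -1]
    - [0, 0, 0, 0, 0, 0, -1]

```text
clock: 15.5
position: [508.6, -114.5, 211.1]
orientation: [-3.142, -0.0, 1.39]
wrist_force: [0.3, 1.4, -2.2]
width: 12.6
grip_force: 58.8
```

Call:
jog_arm:
  increments:
    - [-0.0002, -0.001, 0, 0, 0, 0, -1]
    - [0, 0, 0, 0, 0, 0, -1]
    - [0, 0, 0, 0, 0, 0, -1]

```text
clock: 15.8
position: [508.5, -114.8, 211.0]
orientation: [-3.142, -0.001, 1.39]
wrist_force: [0.8, 4.4, -1.8]
width: 13.0
grip_force: 58.8
```

Closed end felt. I back off to centre the pin under the notch, then let down.

Call:
jog_arm:
  increments:
    - [0.0011, 0.0062, 0, 0, 0, 0, -1]
    - [0, 0, 0, 0, 0, 0, -1]
    - [0, 0, -0.004, 0, 0, 0, -1]
    - [0, 0, -0.004, 0, 0, 0, -1]
    - [0, 0, -0.004, 0, 0, 0, -1]
    - [0, 0, -0.004, 0, 0, 0, -1]
    - [0, 0, -0.003, 0, 0, 0, -1]
    - [0, 0, 0, 0, 0, 0, -1]
    - [0, 0, 0, 0, 0, 0, -1]

```text
clock: 16.7
position: [509.0, -112.1, 201.6]
orientation: [-3.142, 0.0, 1.39]
wrist_force: [0.1, 0.9, -2.6]
width: 12.9
grip_force: 58.7
```

Call:
jog_arm:
  increments:
    - [0, 0, -0.002, 0, 0, 0, -1]
    - [0, 0, 0, 0, 0, 0, -1]
    - [0, 0, 0, 0, 0, 0, -1]

```text
clock: 17.0
position: [509.0, -112.0, 200.6]
orientation: [-3.142, -0.0, 1.391]
wrist_force: [-0.1, -0.0, -2.9]
width: 13.3
grip_force: 58.7
```

Call:
jog_arm:
  increments:
    - [0, 0, -0.002, 0, 0, 0, -1]
    - [0, 0, 0, 0, 0, 0, -1]
    - [0, 0, 0, 0, 0, 0, -1]

```text
clock: 17.3
position: [509.0, -112.1, 199.5]
orientation: [-3.142, -0.0, 1.391]
wrist_force: [-0.1, 0.2, -2.1]
width: 13.0
grip_force: 58.7
```

Call:
jog_arm:
  increments:
    - [0, 0, -0.001, 0, 0, 0, -1]
    - [0, 0, 0, 0, 0, 0, -1]
    - [0, 0, 0, 0, 0, 0, -1]

```text
clock: 17.6
position: [509.1, -112.1, 199.2]
orientation: [3.141, 0.0, 1.391]
wrist_force: [-0.7, 1.5, -0.2]
width: 13.3
grip_force: 59.2
```

Seated as predicted (z 199.2). I release slowly.

Call:
jog_arm:
  increments:
    - [0, 0, 0, 0, 0, 0, -0.65]
    - [0, 0, 0, 0, 0, 0, -0.6]
    - [0, 0, 0, 0, 0, 0, -0.5]
    - [0, 0, 0, 0, 0, 0, -0.4]
    - [0, 0, 0, 0, 0, 0, -0.3]
    - [0, 0, 0, 0, 0, 0, -0.2]
    - [0, 0, 0, 0, 0, 0, -0.1]
    - [0, 0, 0, 0, 0, 0, 0]
    - [0, 0, 0, 0, 0, 0, 0]

```text
clock: 18.5
position: [509.0, -112.1, 199.1]
orientation: [3.142, -0.0, 1.391]
wrist_force: [0.2, -0.4, 0.9]
width: 42.8
grip_force: 0.0
```

Call:
jog_arm:
  increments:
    - [0, 0, 0.01, 0, 0, 0, 0]
    - [0, 0, 0.02, 0, 0, 0, 0]
    - [0, 0, 0.03, 0, 0, 0, 0]
    - [0, 0, 0.04, 0, 0, 0, 0]
    - [0, 0, 0.05, 0, 0, 0, 0]
    - [0, 0, 0.05, 0, 0, 0, 0]
    - [-0.05, 0, 0.03, 0, 0, 0, 0]
    - [-0.08, 0, 0, 0, 0, 0, 0]
    - [-0.08, 0, 0, 0, 0, 0, 0]
    - [-0.05, 0, 0, 0, 0, 0, 0]
    - [0, 0, 0, 0, 0, 0, 0]

```text
clock: 19.6
position: [376.6, -112.0, 315.2]
orientation: [3.141, 0.0, 1.39]
wrist_force: [-0.2, -0.2, 0.0]
width: 42.6
grip_force: 0.0
```

```bash
python3 - <<'E'
from h import *
im,d=shot('side','s9'); im2,d2=shot('top','t9')
C=cloud('side',d)
m=(d>0)&(C[...,0]>470)&(C[...,0]<570)&(C[...,1]>-180)&(C[...,1]<-40)
P=C[m]
for lo,hi in ((70,80),(80,135),(135,150),(230,240),(240,275)):
    p=P[(P[:,2]>=lo)&(P[:,2]<hi)]; 
    if len(p)>5:print(lo,len(p),p.min(0).round(),p.max(0).round(),p.mean(0).round(1))
a=cv2.resize(im[180:330,270:370],(400,600),interpolation=cv2.INTER_CUBIC);b=cv2.resize(im2[200:320,290:370+0],(400,600),interpolation=cv2.INTER_CUBIC)
cv2.imwrite('pics/z9.png',np.hstack([a,b])[:,:,::-1])
E
```

```text
70 73 [ 490. -155.   70.] [555. -55.  80.] [525.3 -93.8  75.3]
80 477 [ 490. -155.   80.] [558. -53. 135.] [522.3 -94.7 109.8]
135 181 [ 491. -161.  135.] [550. -54. 150.] [515.  -99.9 141.1]
230 28 [ 496. -159.  230.] [516. -79. 240.] [508.2 -96.1 235.9]
240 136 [ 498. -134.  240.] [516. -86. 272.] [ 506.8 -102.5  260. ]
```

View pics/z9.png

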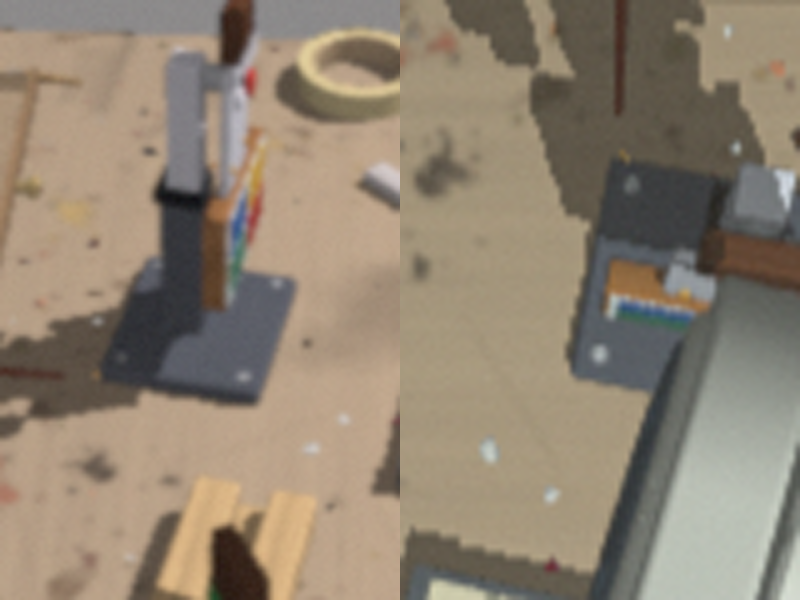

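The panel hangs upright between the collar and the red head at side-crop (250,80), with its painted face toward the head and the robot clear of it. I hand it in.

```bash
python3 -c "
from station import robot
print(robot.hand_in())"
```

```text
the job is handed in; nothing more can be done
None
```

The panel hangs free and upright with the pin seated in its notch, painted face toward the red head; the arm is clear of it, and I handed the job in at about 20 s of the 48 s.

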